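# Open the jar in the one-handed jar stand

### The job

Get the square glass jar open in the wooden jar stand: push the jar fully home against the stand's back stop, swing the latch bar all the way across in front of it to lock it in, then unscrew the steel lid anticlockwise until the threads let go (about a fifth of a turn) and lift it straight off. Finish while holding the lid in the gripper, level and over the mouth, about two to four centimetres clear of it; the jar stays standing in the locked stand, and the other things on the worktop are left where they are.

Things in the scene. Friction and masses are not known exactly. Their poses are not given: they have to be found in the camera images.
- stand: fixed wooden jar stand. Origin: its underside, below the jar's centre when the jar is fully home. Own +x: the way the jar is pushed home; z up. Plank 12 mm thick, x -105 to +45, y -68 to +68 mm. Cheeks (inner faces y = +-31.5, outer +-43.5, x -28 to +43) and back stop (face x = +31) reach 52 mm above the worktop; open towards own -x. Keeper block at x -26, y -55, 36 mm above the worktop
- latch (a joint): flat-swinging steel bar latch, rad, about the upright axis at point latch_pivot. 0: bar points along the stand's -x (open); grows anticlockwise from above; peg lies from the pivot along (-cos v, -sin v) in the stand's x, y. End stop 1.57: bar across the open side, 3 mm in front of a jar that is home = locked. Stays where left; 1 to 2 N at the peg moves it
- latch_pivot (a point): the latch's upright axis: stand x = -38.5, y = +46 mm, at the bar's underside, 21 mm above the worktop. The bar is 11 mm wide, 12 mm thick and reaches 108 mm from the axis
- latch_peg (a point): top of the upright wooden peg at the free end of the latch bar: 12 mm in diameter, this point 72 mm above the worktop, the peg stands free for 39 mm below it, 100 mm from the pivot axis. Pinch or push it to swing the latch
- jar: loose square glass jar with corks in it, about 0.4 kg, standing on the stand's plank between the cheeks, 16 to 34 mm short of home. Origin: centre of its underside, 12 mm above the worktop; axes as the stand's. Body 60x60 mm and 56 mm high; round neck 38 mm across, rim 84 mm above the origin. Home: origin over the stand's origin, it can go at most 1 mm farther, to the back stop
- lid: plain steel screw lid on the jar, 56 mm across, 25 mm high, 60 g. Origin: centre of the skirt's lower edge, z up. Screwed on, it sits 70 mm above the jar's origin (top 107 mm above the worktop), its x axis 0 to 0.1 rad anticlockwise of the jar's x. Anticlockwise from above loosens; tight, about 0.2 to 0.3 Nm. Pulling before the threads let go lifts the jar
- lid_top (a point): centre of the lid's top face, 25 mm above its origin. The lid rises 2 mm while unscrewing; the threads let go when its x axis is about 0.9 rad (50 degrees) anticlockwise of the jar's x, then its sprung liner pops it up 1 to 2 mm. From there to 1.5 rad it lifts straight off (best at 1.2 rad); at 1.55 rad it meets a hard stop
- olive_jar: a bystander: round jar of olives with a red lid, 62x62x86 mm; NOT the jar to open; origin under its centre
- jigger_2: a bystander: brass double-cone measure, 43x43x95 mm; origin under its centre
- lime_1: a bystander: green lime, 50 mm; origin under its centre
- lemon_1: a bystander: yellow lemon, 78x55x56 mm; origin under its centre
- bitters_1: a bystander: small amber bottle with a black top, 47x48x115 mm; origin under its centre
- matchbox: a bystander: flat matchbox, 36x53x15 mm; origin under its centre
Things that resemble listed ones, but are neither listed nor needed, are in the scene too. There is more than one size of the lid; the one meant has the size given above. What is shaped like the jar but purple or turquoise is not meant.

How it is judged:
By the outcome, as a careful person would: the job done as asked, in the order asked, and still so for the second after the job is handed in, while the arm keeps its last pose, push and grip.
It also fails if it takes over 54 s, if anything falls off the work surface, if the arm or the gripper's body presses on something with over 40 N, if the wrist force passes 120 N, or if a joint passes its speed limit or range.

### The arm

A 7-joint arm with a two-finger parallel gripper is mounted at the origin on a cart in front of the work surface, level with it; the furniture and walls round the work are solid. World frame = base frame: x ahead of the robot, y to its left, z up, the work surface at z = 0. Lengths are in m, angles in degrees, forces in N, time in s.
With the tool pointing down it reaches from about 0.35 to 0.9 m from the base axis. Payload 19.9 kg.
Tool frame: the origin (TCP) lies on the front face of the gripper's body, between the roots of the fingers; the fingertips stand 73 mm ahead of it and the grasp point (between the pads) lies 54 mm ahead of it (robot.grasp_offset is the distance from the TCP to the grasp point, in m); z points along the fingers, y is the line along which they close (so a half turn about z gives the same grasp; the last joint's range is limited). The gripper opens to 85 mm and grips with 20 to 120 N. Pads are 22 mm wide; open, the fingers measure 114 mm over their backs; the gripper's body (76 mm by 85 mm) begins 54 mm behind the grasp point. The pads swing forward as they close: fully open they stand 13 mm farther back than shut.
Start: joints at [-66.836, 23.915, -0.59, 92.452, 0.269, 63.638, -3.037], TCP at [0.269, 0.564, 0.304] pointing down, gripper open.
Joint ranges: [-161.28, 161.28], [-22.2, 115.67], [-73.04, 71.86], [3.21, 147.25], [-68.34, 248.33], [10.77, 114.83], [-161.83, 161.83]. Speed limits (degrees/s): [108.29, 108.29, 136.94, 136.94, 172.46, 172.46, 172.46].

### API

Orientations are given as a 3x3 rotation matrix whose columns are the frame's x, y, z axes.
In Python, from workcell import robot, viewer gives the robot as it stands.
- The arm moves only by the shell command python3 -m jog 'ROWS' [FORCE]. ROWS is text: rows parted by semicolons, each of 7 numbers parted by spaces: the shift along the tool's x, y, z in mm, then the turn, a rotation vector about the tool's x, y, z in degrees, then the opening, from -1 (shut) to 1 (fully open). In form: tx ty tz ax ay az claw; .... A call has 1 to 12 rows; each row is the pose to reach, as a shift and turn from the pose commanded when the call began, along the tool's axes at that moment; what a row does not reach only later rows make up. A row lasts 1/12 s, in which the tool goes at most 41.7 mm and 7.16 degrees, less where a joint would pass 70% of its speed; a pose out of reach is approached as far as the arm can. A call with a gripper value outside its range is refused whole. The fingers move at their own pace and stop on an object; FORCE is the grip in N (left out, the last holds). Time passes only in rows, so rows that repeat a pose let the fingers close. It gives the time, the measured TCP pose, the force, the opening and the grip force at its end, in the units of the state.
- robot.get_state(): the state, without advancing time (a new reading comes with each control period).
- viewer.snapshot(name): name is "scene" or "top" or "wrist"; returns (picture, depth): 384x512x3 uint8, red, green, blue; 384x512 float32, m along the optical axis (not along the pixel's ray), 0 where there is no reading.
- viewer.camera_info(name): a dict with "fx", "fy", "cx", "cy" (pixels), "rvec" (rotation vector, rad) and "tvec" (3), from world to camera coordinates, as OpenCV has them. Camera axes: x right, y down, z forward; pixel columns grow to the right and rows downward; lengths in m; the calibration is good to about 2 mm. A picture is of the moment at which its call begins: read the wrist's pose just before it. camera_info takes no time and is no camera call; for the wrist camera it gives the pose at the moment of the call.
- robot.finish_job(): hands the job in; it is judged then, once.
The state is a dict: "t": time; "q": joint angles; "qvel": joint speeds; "tau": joint torques, N m; "tool_pos": TCP position; "ee_rot": TCP orientation; "wrist_force": force on the tool from outside, world axes, zero at the start; "moment": the same for the moment, N m; "finger_gap": finger opening in m; "grip_force": force on a finger pad.
Only numpy, scipy, OpenCV 4.12 (cv2) and the standard library are available. Lean on these libraries where they do the work, as an engineer would, in place of code of your own. Each camera call takes 0.05 s, during which the arm holds its last target. There are 200 camera calls.

## Working session

There is one attempt and no reset: what is moved stays moved. The work goes in short steps, Python scripts to look and compute and a shell command to move; the robot and the scene stay as the last step left them, time stands still between calls to the robot, and variables do not carry over. Pictures are saved under pics/ and viewed, at most 10 in all, crops included, and the job is handed in when it is done.

```bash
mkdir -p pics; cat > h.py <<'E'
import numpy as np, cv2
from workcell import robot, viewer
def snap(n,f=None):
    ci=viewer.camera_info(n); im,d=viewer.snapshot(n)
    if f: cv2.imwrite('pics/'+f,im[:,:,::-1])
    return im,d,ci
def cloud(d,ci):
    v,u=np.mgrid[:384,:512]; R=cv2.Rodrigues(np.array(ci['rvec'],float))[0]
    P=np.stack([(u-ci['cx'])/ci['fx']*d,(v-ci['cy'])/ci['fy']*d,d],-1)-np.array(ci['tvec']).reshape(3)
    return P@R
def ray(u,v,z,ci):
    R=cv2.Rodrigues(np.array(ci['rvec'],float))[0]; t=np.array(ci['tvec']).reshape(3)
    c=-R.T@t; r=R.T@np.array([(u-ci['cx'])/ci['fx'],(v-ci['cy'])/ci['fy'],1]); return c+r*(z-c[2])/r[2]
E
python3 - <<'E'
from h import *
a,d,c=snap('top');b,d2,c2=snap('scene')
np.savez('s.npz',a=a,d=d,b=b,d2=d2)
cv2.imwrite('pics/top.png',cv2.resize(a[:,:,::-1],(800,600),interpolation=2));cv2.imwrite('pics/scene.png',cv2.resize(b[:,:,::-1],(800,600),interpolation=2))
print(c,robot.get_state())
E
```

```text
{'fx': 401.50337491361773, 'fy': 401.50337491361773, 'cx': 256.90997602482355, 'cy': 194.8741705808255, 'rvec': array([ 2.20013141, -2.16380719,  0.04598287]), 'tvec': array([0.06316828, 0.58233474, 1.33072282])} {'t': 0.1, 'q': array([-66.83497453,  23.94370536,  -0.59240042,  92.48232374,
         0.26945771,  63.64143181,  -3.03626425]), 'qvel': array([-0.00841827,  0.03491284,  0.09455419, -0.075785  , -0.01099666,
       -0.01019921, -0.10117742]), 'tau': array([ 8.35968622e-04, -8.65809059e+01,  6.79867510e-01, -4.35634911e+01,
        1.92330207e-02,  4.94880005e-03,  6.57118767e-05]), 'tool_pos': array([0.2693684 , 0.56369624, 0.30333076]), 'ee_rot': array([[-9.02284896e-01,  4.31140098e-01, -4.27047307e-04],
       [ 4.31140302e-01,  9.02284263e-01, -1.07134261e-03],
       [-7.65806943e-05, -1.15077356e-03, -9.99999335e-01]]), 'wrist_force': array([-0.42715122,  0.35620485, -0.31027937]), 'moment': array([ 0.00843088, -0.03833785,  0.01307818]), 'grip_force': 0.0, 'finger_gap': 0.08571863843862654}
```

View pics/top.png

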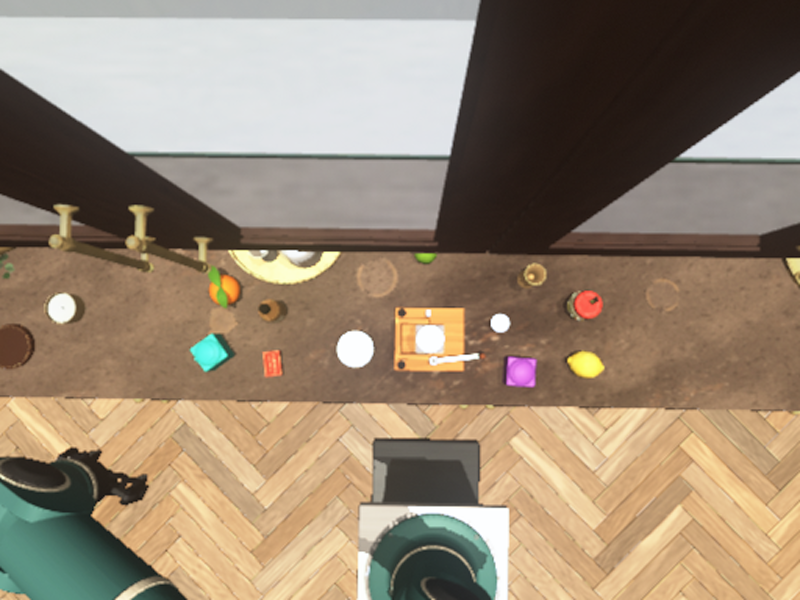

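View pics/scene.png

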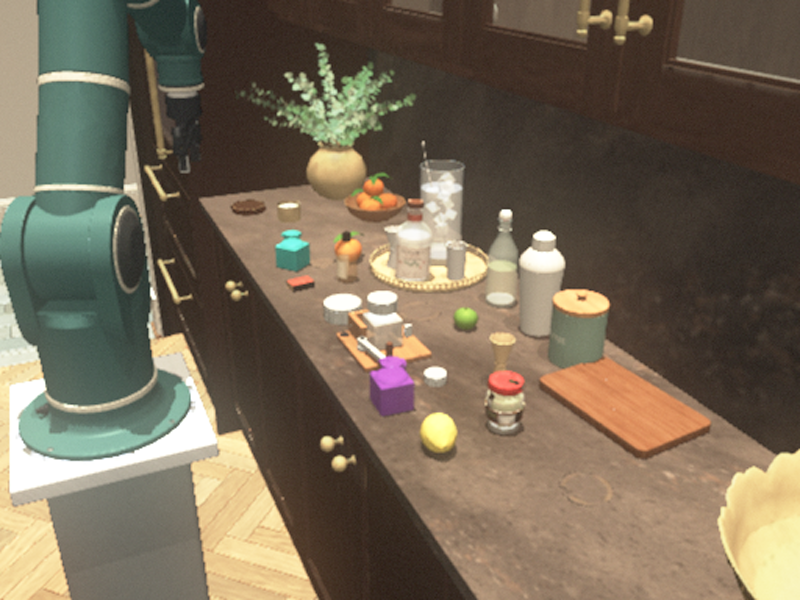

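The top view shows the stand at about (430,340), open to the right (world -y). The jar with its pale lid is at (430,338), and the latch pivot is near (435,362) with the peg near (480,356).
- **Lid candidates:** the on-jar lid (430,338), a loose small one (500,322) and a large one (355,349). The on-jar lid is the one meant, because it sits on a clear jar in the stand.
- **Jar lookalikes:** purple (520,370) and turquoise (210,352) are not meant.

Next I'll confirm this in a crop and measure.

```bash
python3 - <<'E'
from h import *
s=np.load('s.npz');a,d=s['a'],s['d'];ci=viewer.camera_info('top');P=cloud(d,ci)
cv2.imwrite('pics/crop.png',cv2.resize(a[185:250,240:345,::-1],None,fx=7,fy=7,interpolation=cv2.INTER_CUBIC))
z=P[...,2]
v,u=np.mgrid[:384,:512]; box=(v>185)&(v<250)&(u>235)&(u<310)
hsv=cv2.cvtColor(a,cv2.COLOR_RGB2HSV)
# plank+stand orange
m=box&(hsv[...,1]>140)&(hsv[...,0]<20)&(hsv[...,2]>150)
print(m.sum());
for nm,mm in [('plank',m&(z>.006)&(z<.018)),('tops',box&(z>.046)&(z<.056)),('lid',box&(z>.1)&(z<.112)),('peg',box&(z>.065)&(z<.078))]:
    q=P[mm]; print(nm,len(q), q.mean(0) if len(q) else '')
    if len(q)>3:
        r=cv2.minAreaRect((q[:,:2]*1000).astype(np.float32)); print(r,np.round(cv2.boxPoints(r)),q.min(0),q.max(0))
# outline of whole orange
c=max(cv2.findContours(cv2.morphologyEx(m.astype(np.uint8),cv2.MORPH_CLOSE,np.ones((9,9))),0,1)[0],key=cv2.contourArea)
r=cv2.minAreaRect(c);print(r);pts=np.array([ray(*p,.012,ci) for p in cv2.boxPoints(r)]);print(pts)
E
```

```text
1005
plank 784 [0.50732465 0.00344733 0.01294052]
((509.873291015625, 14.09954833984375), (131.45945739746094, 148.12008666992188), 0.8449478149414062) [[443.  87.]
 [445. -61.]
 [577. -59.]
 [575.  89.]] [ 0.44315865 -0.06037739  0.00604011] [0.57664337 0.08737887 0.01791275]
tops 211 [0.50785026 0.06005329 0.05231237]
((511.3940734863281, -0.5890045166015625), (85.03601837158203, 175.52415466308594), 0.9297032952308655) [[467.  86.]
 [470. -89.]
 [555. -88.]
 [552.  88.]] [ 0.46754065 -0.08886604  0.04655978] [0.55346088 0.08739445 0.05598182]
lid 235 [0.51063836 0.01539274 0.10826251]
((509.0843505859375, 15.039106369018555), (53.137813568115234, 53.23555374145508), 1.1048941612243652) [[482.  41.]
 [483. -12.]
 [536. -11.]
 [535.  42.]] [ 0.48248879 -0.01154522  0.10152661] [0.53574202 0.04174777 0.11199697]
peg 96 [0.50649082 0.00726036 0.06888518]
((508.72216796875, -25.777862548828125), (144.60157775878906, 61.30837631225586), 86.76393127441406) [[ 474.  -96.]
 [ 535. -100.]
 [ 543.   45.]
 [ 482.   48.]] [ 0.47435513 -0.0963153   0.06534025] [0.54033493 0.04508896 0.07695022]
((274.0, 217.0), (40.0, 44.0), 90.0)
[[ 0.57411915  0.08941319  0.012     ]
 [ 0.57652194 -0.05881411  0.012     ]
 [ 0.44241239 -0.06033127  0.012     ]
 [ 0.43976674  0.08700587  0.012     ]]
```

View pics/crop.png

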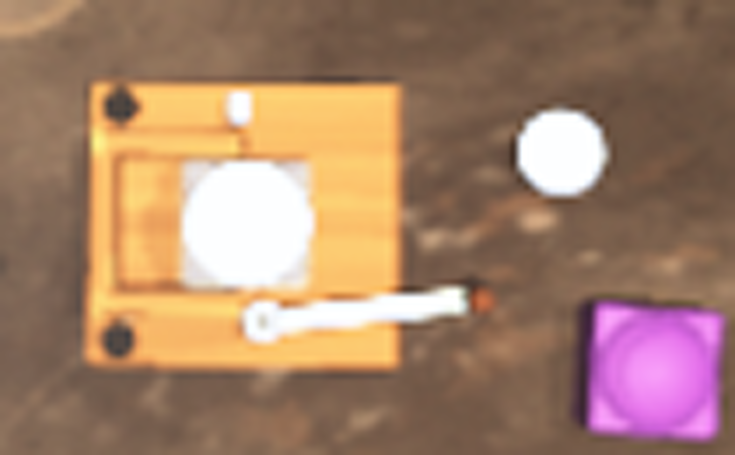

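The crop confirms the layout. The pale lid on the clear square jar is at crop (247,225), the pivot at (262,322), the peg at (480,300) and the keeper at (238,108). The jar is about 29 mm short of home. I'll write a helper that gives tool-frame deltas, then move above the push start.

```bash
cat >> h.py <<'E'
from scipy.spatial.transform import Rotation as Ro
TH=np.radians(90.9); O=np.array([.5092,.0442])
def s2w(x,y): c,s=np.cos(TH),np.sin(TH); return O+np.array([c*x-s*y,s*x+c*y])/1000
def w2s(p): c,s=np.cos(TH),np.sin(TH); e=(np.asarray(p)[:2]-O)*1000; return np.array([c*e[0]+s*e[1],-s*e[0]+c*e[1]])
def delta(pos,yaw=0):
    "yaw deg anticlockwise of tool x from stand x, tool down"
    st=robot.get_state(); R=st['ee_rot']; t=TH+np.radians(yaw)
    x=np.array([np.cos(t),np.sin(t),0]);z=np.array([0,0,-1.]);T=np.c_[x,np.cross(z,x),z]
    return np.round(np.r_[R.T@(np.array(pos)-st['tool_pos'])*1000,np.degrees(Ro.from_matrix(R.T@T).as_rotvec())],1)
E
python3 - <<'E'
from h import *
s=np.load('s.npz');a,d=s['a'],s['d'];ci=viewer.camera_info('top');P=cloud(d,ci)
v,u=np.mgrid[:384,:512];hsv=cv2.cvtColor(a,cv2.COLOR_RGB2HSV)
m=(v>222)&(v<233)&(u>300)&(u<316)&(P[...,2]>.045)
print(np.c_[v[m],u[m],np.round(P[m]*1000),hsv[m]][:40])
q=P[m&(P[...,2]>.06)];print(q.mean(0),w2s(q.mean(0)))
print('pivot',s2w(-38.5,46),'locked peg',s2w(-38.5,-54),'jar',w2s([.5091,.015]))
p=s2w(-80,0);print(delta([*p,.25]))
E
```

```text
[[ 224.  301.  500.   48. 1364.   12.   95.  116.]
 [ 226.  306.  480.  -89.   55.   27.   36.  142.]
 [ 226.  307.  481.  -90.   74.    9.  128.   96.]
 [ 226.  308.  481.  -94.   70.    9.  150.  138.]
 [ 226.  309.  481.  -96.   78.   10.  143.  144.]
 [ 227.  306.  477.  -88.   66.   27.   35.  144.]
 [ 227.  307.  478.  -90.   73.    9.  157.  140.]
 [ 227.  308.  478.  -93.   74.    9.  161.  185.]
 [ 227.  309.  478.  -96.   76.   10.  160.  185.]
 [ 228.  306.  474.  -89.   57.   56.    9.  194.]
 [ 228.  307.  474.  -90.   77.    9.  157.  145.]
 [ 228.  308.  474.  -94.   72.    9.  163.  189.]
 [ 228.  309.  474.  -96.   76.    9.  162.  190.]]
[ 0.47962435 -0.07994508  0.19093358] [-123.66520539   31.52199103]
pivot [0.46381041 0.00498221] locked peg [0.56379807 0.00655294] jar [-29.19482694   0.55864133]
[-4.760e+02 -4.369e+02  5.390e+01 -1.000e-01  0.000e+00  6.360e+01]
```

```bash
python3 -m jog '-476 -437 54 0 0 63.6 -1;-476 -437 54 0 0 63.6 -1;-476 -437 54 0 0 63.6 -1;-476 -437 54 0 0 63.6 -1;-476 -437 54 0 0 63.6 -1;-476 -437 54 0 0 63.6 -1;-476 -437 54 0 0 63.6 -1;-476 -437 54 0 0 63.6 -1;-476 -437 54 0 0 63.6 -1;-476 -437 54 0 0 63.6 -1;-476 -437 54 0 0 63.6 -1;-476 -437 54 0 0 63.6 -1'; python3 -c "
from h import *
print(delta([*s2w(-80,0),.25]),delta([*s2w(-80,0),.118]))"
```

```text
t: 1.1
tool_pos: [0.4555, 0.0997, 0.2622]
ee_rot: [[-0.015, 1.0, 0.0], [1.0, 0.015, 0.0], [0.0, 0.0, -1.0]]
wrist_force: [1.4, 1.0, -0.1]
finger_gap: 0.0001
grip_force: 0.0
[-136.3   52.9   12.2    0.    -0.    -0. ] [-136.3   52.9  144.2    0.    -0.    -0. ]
```

```bash
python3 -m jog '-136 53 12 0 0 0 -1;-136 53 12 0 0 0 -1;-136 53 12 0 0 0 -1;-136 53 12 0 0 0 -1;-136 53 12 0 0 0 -1;-136 53 60 0 0 0 -1;-136 53 100 0 0 0 -1;-136 53 130 0 0 0 -1;-136 53 144 0 0 0 -1;-136 53 144 0 0 0 -1;-136 53 144 0 0 0 -1'; python3 -c "
from h import *
snap('wrist','w1.png')
print(delta([*s2w(-80,0),.118]),w2s(robot.get_state()['tool_pos']))"
```

```text
t: 2.02
tool_pos: [0.5102, -0.0336, 0.1182]
ee_rot: [[-0.015, 1.0, -0.001], [1.0, 0.015, -0.0], [-0.0, -0.001, -1.0]]
wrist_force: [0.3, 0.1, 0.1]
finger_gap: 0.0002
grip_force: 0.0
[-2.2 -0.3  1.1  0.   0.  -0. ] [-77.79124495  -0.34445181]
```

View pics/w1.png

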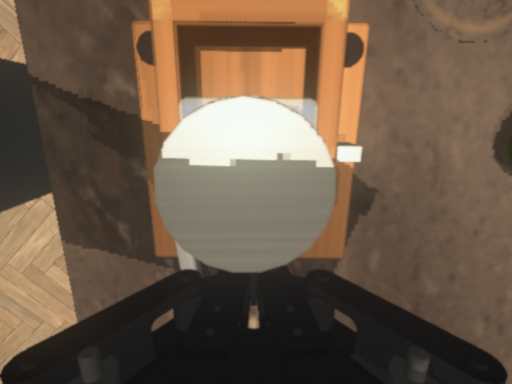

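The wrist view shows the lid centred in the picture at (247,185), with the cheeks either side and the closed fingers just behind the jar. I'll push now.

```bash
python3 -m jog '5 0 0 0 0 0 -1;8 0 0 0 0 0 -1;11 0 0 0 0 0 -1;14 0 0 0 0 0 -1;17 0 0 0 0 0 -1;20 0 0 0 0 0 -1;22 0 0 0 0 0 -1;24 0 0 0 0 0 -1;26 0 0 0 0 0 -1;28 0 0 0 0 0 -1;30 0 0 0 0 0 -1;32 0 0 0 0 0 -1'; python3 -c "
from h import *
print(w2s(robot.get_state()['tool_pos']))"
```

```text
t: 3.07
tool_pos: [0.5102, -0.0017, 0.1188]
ee_rot: [[-0.015, 1.0, 0.001], [1.0, 0.015, -0.0], [-0.0, 0.001, -1.0]]
wrist_force: [-0.5, -5.4, 2.8]
finger_gap: -0.0
grip_force: 1.0
[-45.86273936  -0.23700703]
```

```bash
python3 -m jog '1 0 0 0 0 0 -1;2 0 0 0 0 0 -1;3 0 0 0 0 0 -1;4 0 0 0 0 0 -1;4 0 0 0 0 0 -1'; python3 -c "
from h import *
print(w2s(robot.get_state()['tool_pos']))
im,d,ci=snap('top');P=cloud(d,ci);m=(P[...,2]>.1)&(P[...,2]<.112)&(abs(P[...,0]-.51)<.05)&(abs(P[...,1]-.045)<.05)
q=P[m]; c,r=cv2.minEnclosingCircle((q[:,:2]*1000).astype(np.float32));print(len(q),w2s(q.mean(0)),w2s(np.array(c)/1000),r)"
```

```text
t: 3.48
tool_pos: [0.51, 0.0024, 0.1186]
ee_rot: [[-0.015, 1.0, 0.001], [1.0, 0.015, -0.0], [-0.0, 0.001, -1.0]]
wrist_force: [0.9, -4.5, 2.3]
finger_gap: 0.0001
grip_force: 0.7
[-41.78271714  -0.14269705]
0 [nan nan] [-36.19638118 509.83144468] 0.0<string>:5: RuntimeWarning: Mean of empty slice.
  ret = um.true_divide(
```

```bash
python3 -m jog '1 0 0 0 0 0 -1;2 0 0 0 0 0 -1;2 0 0 0 0 0 -1'; python3 -m jog '1 0 0 0 0 0 -1;1 0 0 0 0 0 -1';python3 -m jog '1 0 0 0 0 0 -1;1 0 0 0 0 0 -1'; python3 -c "
from h import *
print(w2s(robot.get_state()['tool_pos']))"
```

```text
t: 3.78
tool_pos: [0.5101, 0.0041, 0.1185]
ee_rot: [[-0.015, 1.0, 0.001], [1.0, 0.015, -0.001], [-0.001, 0.001, -1.0]]
wrist_force: [0.8, -7.7, 2.1]
finger_gap: 0.0003
grip_force: 1.2
t: 3.95
tool_pos: [0.5102, 0.0042, 0.1185]
ee_rot: [[-0.014, 1.0, 0.001], [1.0, 0.014, -0.001], [-0.001, 0.001, -1.0]]
wrist_force: [3.0, -13.0, 4.3]
finger_gap: 0.0
grip_force: 2.6
t: 4.12
tool_pos: [0.5102, 0.0044, 0.1186]
ee_rot: [[-0.013, 1.0, 0.001], [1.0, 0.013, -0.002], [-0.002, 0.001, -1.0]]
wrist_force: [2.7, -17.7, 3.2]
finger_gap: -0.0002
grip_force: 4.5
[-39.84560401  -0.39835941]
```

The jar is home: contact force is rising and there is no further travel. I'll back off, then go over the peg.

```bash
python3 -c "
from h import *
print(delta([.4775,-.093,.19]))"; python3 -m jog '-10 0 0 0 0 0 -1;-30 0 0 0 0 0 -0.4;-50 0 -30 0 0 0 -0.3;-75 -17 -60 0 0 0 -0.3;-98 -34 -72 0 0 0 -0.3;-98 -34 -72 0 0 0 -0.3;-98 -34 -72 0 0 0 -0.3;-98 -34 -72 0 0 0 -0.3'; python3 - <<'E'
from h import *
print(delta([.4775,-.093,.113]))
im,d,ci=snap('wrist','w2.png');P=cloud(d,ci)
m=(P[...,2]>.064)&(P[...,2]<.08)&(np.hypot(P[...,0]-.4775,P[...,1]+.093)<.02)
q=P[m];print(len(q),q.mean(0),q.min(0),q.max(0),w2s(q.mean(0)))
E
```

```text
[-97.1 -33.9 -71.2   0.1   0.1  -0.2]
t: 4.78
tool_pos: [0.4774, -0.0914, 0.1901]
ee_rot: [[-0.016, 1.0, 0.0], [1.0, 0.016, 0.001], [0.001, 0.0, -1.0]]
wrist_force: [0.4, 0.7, -0.1]
finger_gap: 0.0301
grip_force: 0.0
[-1.7  0.1 77.1  0.  -0.  -0. ]
232 [ 0.47302395 -0.09230585  0.07172955] [ 0.4672219  -0.09891618  0.06410874] [ 0.47845424 -0.08754135  0.07448057] [-135.92078295   38.315725  ]
```

View pics/w2.png

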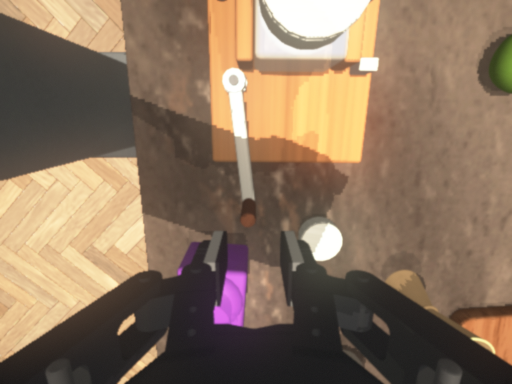

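The peg top is at (248,210) in the wrist picture, at world (0.4735,-0.0935). That puts the latch at 0.08 rad. The small loose lid at (321,239) and the purple jar are clear of the fingers. I'll descend and pinch lightly.

```bash
python3 -m jog '-2 -4 30 0 0 0 -0.3;-2 -4 55 0 0 0 -0.3;-2 -4 76 0 0 0 -0.3;-2 -4 76 0 0 0 -0.3;-2 -4 76 0 0 0 -1;-2 -4 76 0 0 0 -1;-2 -4 76 0 0 0 -1;-2 -4 76 0 0 0 -1;-2 -4 76 0 0 0 -1' 25; python3 - <<'E'
from h import *
print(w2s(robot.get_state()['tool_pos']))
# arc waypoints relative to current peg pose, tool axes: x=stand x, y=-stand y
p0=w2s(robot.get_state()['tool_pos']);v0=np.arctan2(46-p0[1],-38.5-p0[0]+0);v0=np.arctan2(46-p0[1],-(p0[0]+38.5));print(v0,np.hypot(46-p0[1],p0[0]+38.5))
for v in np.linspace(v0,1.58,23)[1:]:
    print(np.round(100*np.array([np.cos(v0)-np.cos(v), np.sin(v)-np.sin(v0)]),1))
E
```

```text
t: 5.58
tool_pos: [0.4734, -0.0939, 0.1147]
ee_rot: [[-0.015, 1.0, 0.001], [1.0, 0.015, 0.0], [0.0, 0.001, -1.0]]
wrist_force: [-0.1, 2.5, -9.5]
finger_gap: 0.0114
grip_force: 25.0
[-137.47648323   37.97092344]
0.08094381005626805 99.30161278947674
[0.8 6.8]
[ 2.  13.5]
[ 3.7 20.1]
[ 5.9 26.5]
[ 8.4 32.8]
[11.4 39. ]
[14.8 44.9]
[18.6 50.5]
[22.8 55.9]
[27.3 61. ]
[32.2 65.7]
[37.4 70.2]
[42.9 74.2]
[48.6 77.9]
[54.6 81.2]
[60.8 84. ]
[67.1 86.5]
[73.6 88.5]
[80.3 90. ]
[87.  91.1]
[93.8 91.7]
[100.6  91.9]
```

```bash
python3 -m jog '1 7 0 0 0 0 -1;2 13.5 0 0 0 0 -1;4 20 0 0 0 0 -1;6 26.5 0 0 0 0 -1;8.5 33 0 0 0 0 -1;11.5 39 0 0 0 0 -1;15 45 0 0 0 0 -1;18.5 50.5 0 0 0 0 -1;23 56 0 0 0 0 -1;27.5 61 0 0 0 0 -1;32 66 0 0 0 0 -1;32 66 0 0 0 0 -1'; python3 -m jog '5 4.5 0 0 0 0 -1;10.5 8 0 0 0 0 -1;16.5 12 0 0 0 0 -1;22.5 15 0 0 0 0 -1;29 18 0 0 0 0 -1;35 20.5 0 0 0 0 -1;41.5 22.5 0 0 0 0 -1;48 24 0 0 0 0 -1;55 25 0 0 0 0 -1;61.5 25.5 0 0 0 0 -1;66 26 0 0 0 0 -1;66 26 0 0 0 0 -1'; python3 -c "
from h import *
print(w2s(robot.get_state()['tool_pos']))"
```

```text
t: 6.58
tool_pos: [0.5399, -0.0595, 0.1144]
ee_rot: [[-0.017, 1.0, 0.0], [1.0, 0.017, 0.001], [0.001, 0.0, -1.0]]
wrist_force: [-0.1, 1.1, 5.1]
finger_gap: 0.011
grip_force: 26.5
t: 7.58
tool_pos: [0.5614, 0.0025, 0.1136]
ee_rot: [[-0.012, 1.0, -0.006], [1.0, 0.012, -0.003], [-0.003, -0.006, -1.0]]
wrist_force: [-19.3, -20.4, 11.9]
finger_gap: 0.0108
grip_force: 28.0
[-42.46682917 -51.5674314 ]
```

The latch is near the end, at about 1.53 rad by my calibration, with rising resistance. I'll let go, rise and look.

```bash
python3 -m jog '-2 -2 0 0 0 0 -1;-3 -3 0 0 0 0 -0.6;-3 -3 0 0 0 0 -0.6;-3 -3 -20 0 0 0 -0.5;-15 -3 -50 0 0 0 -0.3;-45 -3 -80 0 0 0 -0.3;-70 -20 -100 0 0 0 -1;-70 -20 -100 0 0 0 -1;-70 -20 -100 0 0 0 -1'; python3 - <<'E'
from h import *
print(w2s(robot.get_state()['tool_pos']))
im,d,ci=snap('wrist','w3.png');P=cloud(d,ci)
m=(P[...,2]>.064)&(P[...,2]<.08)&(np.hypot(P[...,0]-.564,P[...,1]-.005)<.016)
q=P[m];print(len(q),q.mean(0),q.min(0),q.max(0),w2s(q.mean(0)))
m=(P[...,2]>.027)&(P[...,2]<.037)&(abs(P[...,0]-.51)<.07)&(abs(P[...,1])<.014)
q=P[m]; s=np.array([w2s(p) for p in q]);print(len(q));r=cv2.fitLine(s.astype(np.float32),2,0,.01,.01).ravel();print(r,s.min(0),s.max(0))
m=(P[...,2]>.1)&(P[...,2]<.112)&(abs(P[...,0]-.51)<.05)&(abs(P[...,1]-.045)<.05)
q=P[m];c,r=cv2.minEnclosingCircle((q[:,:2]*1000).astype(np.float32));print(w2s(np.array(c)/1000),r,q.mean(0))
E
```

```text
t: 8.33
tool_pos: [0.5451, -0.0657, 0.2155]
ee_rot: [[-0.013, 1.0, 0.003], [1.0, 0.013, 0.001], [0.001, 0.003, -1.0]]
wrist_force: [0.8, 1.4, -0.3]
finger_gap: 0.0001
grip_force: 0.0
[-110.48562115  -34.20360628]
202 [0.56020056 0.00621147 0.07269765] [0.5545868  0.00095188 0.06438145] [0.56581553 0.01180237 0.07453604] [-38.78492382 -50.39757234]
1559
[ 9.3310475e-03  9.9995649e-01 -3.8270042e+01  5.8634758e+00] [-46.55707372 -56.9293138 ] [-29.52619314  58.16234909]
[0.54109439 3.48941669] 28.253450393676758 [0.50625667 0.04388486 0.10857975]
```

View pics/w3.png

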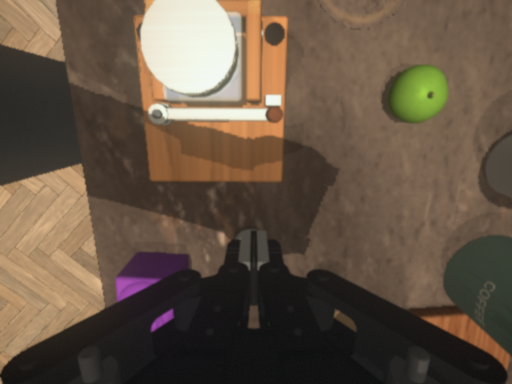

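The latch is almost fully across: the bar runs from pivot (158,113) to peg (275,114), about 0.01 rad short at most. I'll push the peg firmly from the front with closed fingers to be sure it is on the stop.

```bash
python3 -m jog '10 16 40 0 0 0 -1;20 16 70 0 0 0 -1;35 16 93 0 0 0 -1;45 16 93 0 0 0 -1;50 16 93 0 0 0 -1;53 16 93 0 0 0 -1;55 16 93 0 0 0 -1;57 16 93 0 0 0 -1;59 16 93 0 0 0 -1;59 16 93 0 0 0 -1'; python3 -c "
from h import *
print(w2s(robot.get_state()['tool_pos']))"
```

```text
t: 9.22
tool_pos: [0.5603, -0.01, 0.1226]
ee_rot: [[-0.011, 1.0, 0.002], [1.0, 0.011, -0.005], [-0.005, 0.002, -1.0]]
wrist_force: [1.8, -20.8, -13.2]
finger_gap: 0.0
grip_force: 11.0
[-55.01565058 -50.20711379]
```

```bash
python3 -m jog '-10 0 0 0 0 0 -1;-15 0 -30 0 0 0 0;-15 0 -65 0 0 0 1;-15 -25 -95 0 0 0 1;-15 -40 -95 0 0 0 1;-15 -40 -95 0 0 0 1;-15 -40 -95 0 0 0 1'; python3 - <<'E'
from h import *
im,d,ci=snap('wrist','w4.png');P=cloud(d,ci)
m=(P[...,2]>.1)&(P[...,2]<.115)&(abs(P[...,0]-.51)<.05)&(abs(P[...,1]-.045)<.05)
cs=cv2.findContours(m.astype(np.uint8),0,1)[0];c=max(cs,key=cv2.contourArea);e=cv2.fitEllipse(c);print(e,ray(*e[0],.107,ci),P[m].mean(0))
m=(P[...,2]>.027)&(P[...,2]<.037)&(abs(P[...,0]-.51)<.07)&(abs(P[...,1])<.02)
s=np.array([w2s(p) for p in P[m]]);print(cv2.fitLine(s.astype(np.float32),2,0,.01,.01).ravel())
print(delta([.507,.0445,.20]),robot.get_state()['q'])
E
```

```text
t: 9.8
tool_pos: [0.5205, -0.0215, 0.2179]
ee_rot: [[-0.015, 1.0, 0.003], [1.0, 0.015, 0.001], [0.001, 0.003, -1.0]]
wrist_force: [-0.2, 0.7, 0.1]
finger_gap: 0.0721
grip_force: 0.0
((231.69517517089844, 121.1687240600586), (86.1030044555664, 89.76968383789062), 165.6212158203125) [0.50570956 0.04613217 0.107     ] [0.5058465  0.045857   0.10865939]
[ 2.1268390e-02 -9.9977380e-01 -3.7938427e+01 -2.3979060e-01]
[ 66.1 -12.8  17.3   0.1  -0.   -0. ] [-25.35929778  21.46981526  29.53547432 112.65302841 -13.84402491
  49.18685532  12.43680314]
```

View pics/w4.png

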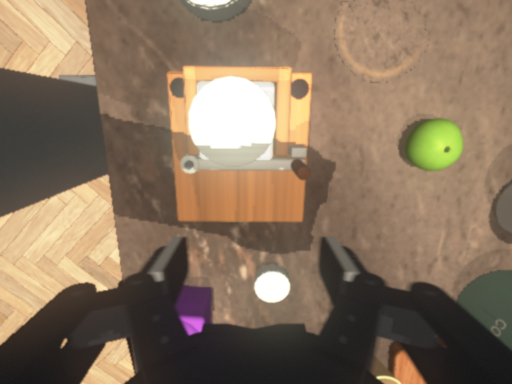

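The latch is fully across (bar from (190,164) to (300,165)), and the lid centre at (232,121) is world (0.506,0.0455). I'll descend over the lid and grip it.

```bash
python3 -m jog '33 -7 0 0 0 0 1;66.5 -13 0 0 0 0 1;66.5 -13 0 0 0 0 1;66.5 -13 30 0 0 0 1;66.5 -13 55 0 0 0 1;66.5 -13 70 0 0 0 1;66.5 -13 70 0 0 0 1;66.5 -13 70 0 0 0 1' 20; python3 -m jog '0 0 0 0 0 0 0.2;0 0 0 0 0 0 0;0 0 0 0 0 0 -1;0 0 0 0 0 0 -1;0 0 0 0 0 0 -1;0 0 0 0 0 0 -1' 20
```

```text
t: 10.52
tool_pos: [0.5065, 0.0445, 0.1459]
ee_rot: [[-0.015, 1.0, -0.001], [1.0, 0.015, -0.001], [-0.001, -0.001, -1.0]]
wrist_force: [1.1, -0.0, 0.2]
finger_gap: 0.0853
grip_force: 0.0
t: 11.02
tool_pos: [0.5065, 0.0449, 0.1473]
ee_rot: [[-0.015, 1.0, 0.001], [1.0, 0.015, 0.001], [0.001, 0.001, -1.0]]
wrist_force: [-2.7, -0.7, 7.8]
finger_gap: 0.0559
grip_force: 20.7
```

```bash
python3 -m jog '0 0 0 0 0 0 -1;0 0 0 0 0 0 -1;0 0 0 0 0 -3 -1;0 0 -0.3 0 0 -7 -1;0 0 -0.5 0 0 -11 -1;0 0 -0.7 0 0 -15 -1;0 0 -0.9 0 0 -19 -1;0 0 -1.1 0 0 -23 -1;0 0 -1.3 0 0 -27 -1;0 0 -1.5 0 0 -31 -1;0 0 -1.6 0 0 -35 -1;0 0 -1.6 0 0 -35 -1' 90; python3 -c "
from h import *
s=robot.get_state();print(s['moment'],s['q'],np.degrees(np.arctan2(s['ee_rot'][1,0],s['ee_rot'][0,0]))-90.9)"
```

```text
t: 12.02
tool_pos: [0.5069, 0.045, 0.1489]
ee_rot: [[-0.589, 0.808, 0.002], [0.808, 0.589, 0.001], [-0.001, 0.002, -1.0]]
wrist_force: [0.2, 0.3, 6.5]
finger_gap: 0.054
grip_force: 94.4
[ 0.18992692 -0.13082153  0.07731319] [-22.58292658  25.28683335  16.99830057 116.37332067 -11.28958741
  39.73963255  37.64223505] 35.162259785470354
```

```bash
python3 -m jog '0 0 -0.2 0 0 -4 -1;0 0 -0.4 0 0 -8 -1;0 0 -0.6 0 0 -12 -1;0 0 -0.8 0 0 -16 -1;0 0 -1 0 0 -20 -1;0 0 -1.3 0 0 -24 -1;0 0 -1.6 0 0 -28 -1;0 0 -2 0 0 -32 -1;0 0 -2 0 0 -32 -1;0 0 -2 0 0 -32 -1'; python3 - <<'E'
from h import *
s=robot.get_state();print(s['moment'],s['q'],np.degrees(np.arctan2(s['ee_rot'][1,0],s['ee_rot'][0,0]))-90.9)
im,d,ci=snap('scene');cv2.imwrite('pics/s5.png',cv2.resize(im[170:250,190:300,::-1],None,fx=6,fy=6,interpolation=2))
E
```

```text
t: 12.85
tool_pos: [0.5068, 0.0448, 0.1508]
ee_rot: [[-0.925, 0.379, 0.002], [0.379, 0.925, 0.0], [-0.001, 0.001, -1.0]]
wrist_force: [-0.2, -0.4, 5.9]
finger_gap: 0.0543
grip_force: 94.4
[ 0.08629913 -0.03456505  0.0448544 ] [-16.31900401  24.49956017   9.38838598 116.12243784  -6.0769309
  39.72718513  64.64334492] 66.83193733453794
```

View pics/s5.png

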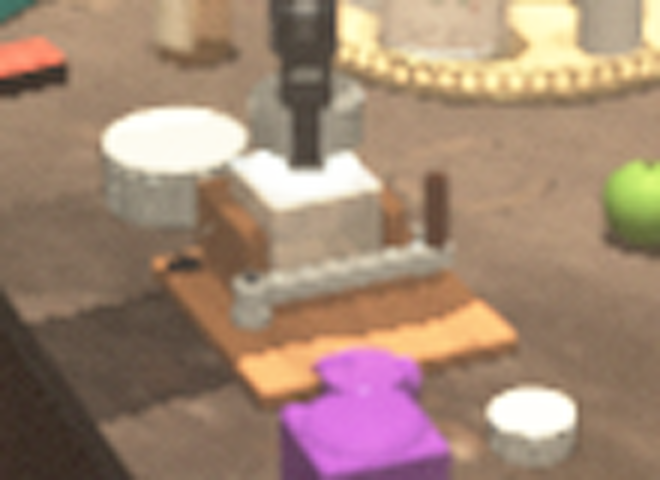

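The scene crop shows the jar at (310,200) seated behind the locked bar, with the lid gripped above it. I'll lift slowly and check the force.

```bash
python3 -m jog '0 0 -1 0 0 0 -1;0 0 -2 0 0 0 -1;0 0 -3 0 0 0 -1;0 0 -4 0 0 0 -1;0 0 -5 0 0 0 -1;0 0 -5 0 0 0 -1'
```

```text
t: 13.4
tool_pos: [0.5062, 0.0449, 0.1551]
ee_rot: [[-0.926, 0.377, 0.0], [0.377, 0.926, -0.0], [-0.0, 0.0, -1.0]]
wrist_force: [-0.1, -0.3, -0.6]
finger_gap: 0.0542
grip_force: 94.5
```

```bash
python3 -m jog '0 0 -4 0 0 0 -1;0 0 -9 0 0 0 -1;0 0 -15 0 0 0 -1;0 0 -21 0 0 0 -1;0 0 -27 0 0 0 -1;0 0 -32 0 0 0 -1;0 0 -36 0 0 0 -1;0 0 -36 0 0 0 -1;0 0 -36 0 0 0 -1;0 0 -36 0 0 0 -1'; python3 - <<'E'
from h import *
im,d,ci=snap('scene');cv2.imwrite('pics/s6.png',cv2.resize(im[155:245,200:300,::-1],None,fx=6,fy=6,interpolation=2))
# depth heights of the lid skirt in scene view
P=cloud(d,ci);s=np.hypot(P[...,0]-.506,P[...,1]-.045)
m=(s<.035)&(P[...,2]<.155);h=P[...,2][m];print(np.histogram(h,bins=np.arange(.05,.16,.005)))
E
```

```text
t: 14.23
tool_pos: [0.5061, 0.0449, 0.1907]
ee_rot: [[-0.926, 0.377, -0.0], [0.377, 0.926, -0.0], [0.0, -0.0, -1.0]]
wrist_force: [-0.7, -0.4, -0.9]
finger_gap: 0.0545
grip_force: 94.6
(array([22, 19, 27, 51, 48, 27, 23,  9, 42, 53,  0,  0,  0,  0,  6, 14, 19,
       17, 18, 40, 42]), array([0.05 , 0.055, 0.06 , 0.065, 0.07 , 0.075, 0.08 , 0.085, 0.09 ,
       0.095, 0.1  , 0.105, 0.11 , 0.115, 0.12 , 0.125, 0.13 , 0.135,
       0.14 , 0.145, 0.15 , 0.155]))
```

View pics/s6.png

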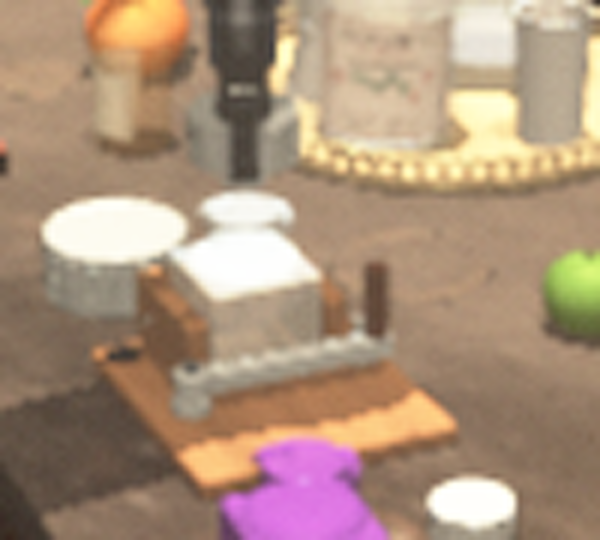

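The lid at (243,135) is held level above the open mouth at (246,210). The rim is at about 0.097 m and the lid edge at about 0.123 to 0.125 m, so the gap is about 27 mm. The jar is standing and the latch is locked, so I'll hand in.

```bash
python3 -c "
from h import *
print(robot.finish_job())"
```

```text
the job is handed in; nothing more can be done
None
```

The job is handed in at about 14 s: the jar is home behind the locked latch, and the unscrewed lid is held level about 27 mm above the mouth; I saw nothing else moved, but I did not re-measure the bystanders.

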